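# Free the left-hand lock nut of a bonsai turntable

### The job

Take the red-handled key from its wooden stand, seat its blade fully home in the slots of the brass lock nut at the middle of the bonsai turntable, and unscrew the nut by at least a quarter turn with it; the nut has a left-hand thread, so it loosens clockwise seen from above. Feel for the slots gently and never force the key into the nut or turn it the tightening way. Then put the key back upright in its stand, fully down, let go, and leave everything else where it is.

Things in the scene. Friction and masses are not known exactly. Their poses are not given: they have to be found in the camera images.
- turntable: round wooden bonsai turntable, fixed to the table, 240 mm across, top at 34 mm; origin on the table under its centre, z up. At its centre a brass lock nut, 47 mm across, stands up to 50 mm above the table; its top is cut by two crossed straight slots, each 9 mm wide and 10 mm deep, open at the ends. The slots' angle differs each time, is unrelated to the turntable's yaw and is not measured
- hub (a point): centre of the nut's top when tight, 50 mm above the table, on its axis; its axes are the turntable's and do not tell the slots' angle, which repeats every 90 degrees. The blade drops in freely when within about 0.07 rad and 1 mm of a slot; feel for it with presses of about 5 N, over some 25 N the nut is damaged
- locknut (a joint): angle the nut has been unscrewed (rad): 0 tight, grows as it is turned clockwise seen from above (left-hand thread), the thread's end stop is at 2.8. It takes about 0.22 N m throughout, stays where it is left, and rises 1.27 mm per rad. At 0 it cannot be turned anticlockwise
- key_grip (a point): centre of the key's red handle bar: 66 mm long (along the key's x), 14 mm thick (y), 34 mm high, 76 mm above the blade's tip; grasp it across the thickness from above. Below it a 30 mm wide neck of the same thickness, then a collar 54 mm across whose top is 28 mm below this point. Key mass about 0.18 kg; key z is up, and half a turn about z gives the same key
- key_tip (a point): centre of the lower end of the key's steel blade: 34 mm long (along the key's x, parallel to the handle bar), 6 mm thick (y); above the blade's 14 mm is a round shank 18 mm thick, up to the collar's underside 42 mm above the tip
- stand_hole (a point): centre of the mouth of the key's stand, a fixed wooden block 76 x 76 mm, 48 mm high, with a round through hole 40 mm across. The parked key hangs upright in it with its collar resting on the block's top: its tip is then 6 mm above the table
- wire_roll: bystander lying on the turntable: small roll of copper wire, 42 mm across, 14 mm high; origin under its centre
- pebble: bystander lying on the turntable: grey pebble 34 mm across, 16 mm high; origin under its centre
- brush: bystander: small brush about 180 mm long lying between the turntable and the stand; origin under its middle
- scissors: bystander: bonsai scissors about 175 mm long; origin under the pivot
- bowl: bystander: blue bowl 110 mm across, 45 mm high; origin under its centre
- mug: bystander: white mug 76 mm across, 85 mm high; origin under its centre
- spray_can: bystander: green can 52 mm across, 130 mm high; origin under its centre
- key: the whole key; origin at the lower end of its blade (same point as the tip)
There are look-alikes about, which are no part of the job. Leave any purple look-alike of the part that bears stand_hole alone.

How it is judged:
On the way, in this order (a step that is already met when the one before it is completed fails the run):
1. the key's blade is seated in the slots of the still tight nut, its tip at least 4.5 mm below the nut's top, upright and centred (z of key_tip in the frame of turntable below 0.0455 m and horizontal distance between key_tip and hub below 0.006 m and angle between key_tip's own z axis and vertical below 0.12 rad and value of joint locknut below 0.8 rad), for 0.1 s.
2. with the key still in its slots, the nut is unscrewed clockwise by at least 1.35 rad (z of key_tip in the frame of turntable below 0.0505 m and horizontal distance between key_tip and hub below 0.008 m and value of joint locknut above 1.35 rad), for 0.1 s.
At the end, for the whole second after the job is handed in: the lock nut stands unscrewed by at least 1.35 rad (about a quarter turn), and the key is back upright in its stand (within 6 mm of the hole's centre, blade at least 38 mm down the hole, tilted under 0.08 rad), released and at rest (value of joint locknut above 1.35 rad and horizontal distance between key_tip and stand_hole below 0.006 m and z of key_tip in the frame of stand_hole below -0.038 m and angle between key_tip's own z axis and vertical below 0.08 rad and linear speed of key below 0.02 m/s); the robot touches nothing.
It fails at once if the key presses or wrenches the turntable and its nut with more than 28 N (forced into the nut, or turned the tightening way) (contact force between key and turntable above 28 N).
It fails at once if the fingers or the arm bear on the turntable or its nut with more than 5 N (contact force between any of the fingers, the arm and turntable above 5 N).
It fails at once if a bystander is shoved more than 20 mm (distance of any of wire_roll, pebble, brush, scissors, bowl, mug, spray_can from where it was at the start of the episode above 0.02 m).
It also fails if it takes over 72 s, if anything falls off the work surface, if the arm or the gripper's body presses on something with over 40 N, if the wrist force passes 120 N, or if a joint passes its speed limit or range.

### The arm

A 6-joint arm with a two-finger parallel gripper is mounted at the origin on the work surface. World frame = base frame: x ahead of the robot, y to its left, z up, the work surface at z = 0. Lengths are in m, angles in rad, forces in N, time in s.
With the tool pointing down it reaches from about 0.275 to 0.825 m from the base axis. Payload 4.9 kg.
Tool frame: the origin (TCP) lies between the finger pads; the fingertips stand 19 mm ahead of it and the grasp point (between the pads) is the TCP; z points along the fingers, y is the line along which they close (so a half turn about z gives the same grasp; the last joint's range is limited). The gripper opens to 85 mm and grips with 20 to 120 N. Pads are 22 mm wide; open, the fingers measure 114 mm over their backs; the gripper's body (76 mm by 85 mm) begins 54 mm behind the grasp point. The pads swing forward as they close: fully open they stand 13 mm farther back than shut.
Start: joints at [1.062, 0.326, -0.193, 1.052, 0, 1.437], TCP at [0.201, 0.512, 0.25] pointing down, gripper open.
Joint ranges: [-2.65, 2.65], [-0.97, 1.79], [-1.3, 1.35], [-1.93, 2.1], [-1.47, 1.37], [-3.14, 3.14]. Speed limits (rad/s): [2.57, 2.57, 3.14, 3.14, 3.14, 3.14].

### API

Orientations are given as [roll, pitch, yaw] about the fixed x, y, z axes, in that order (R = Rz(yaw) Ry(pitch) Rx(roll)).
In Python, from rig import ctrl gives the robot as it stands.
- The arm moves only by the tool drive_tool, never from a script. Its argument "increments" is a list that holds one entry, the list of rows, each a list of 4 numbers: the shift along the tool's x, y, z in mm, then the turn about the tool's z in degrees. A call has 1 to 5 rows; each row shifts and turns the commanded pose from where the row before left it, along the tool's axes as they then stand; what a row does not reach is not made up. A row lasts 1/12 s, in which the tool goes at most 41.7 mm and 7.16 degrees, less where a joint would pass 70% of its speed; a pose out of reach is approached as far as the arm can. A call is refused whole if a number of a shift passes 41.7 or a number of a turn 7.16, either way. A call with a gripper value outside its range is refused whole. "fingers" is the finger opening in mm, from 0 to 85.4, set as the call begins (left out, the last holds). The fingers move at their own pace and stop on an object; "force" is the grip in N (left out, the last holds). Time passes only in rows, so rows that do not move let the fingers close. It gives the time, the measured TCP pose, the force, the opening and the grip force at its end, in the units of the state.
- ctrl.read_state(): the state, without advancing time (a new reading comes with each control period).
- ctrl.get_image(name): name is "scene" or "top" or "wrist"; returns a dict with "frame" (384x512x3 uint8, red, green, blue), "range_z" (384x512 float32, m along the optical axis (not along the pixel's ray), 0 where there is no reading), "intrinsics" (3x3 intrinsics, pixels), "rvec" (rotation vector, rad) and "tvec" (3), from world to camera coordinates, as OpenCV has them. Camera axes: x right, y down, z forward; pixel columns grow to the right and rows downward; lengths in m; the calibration is good to about 2 mm. A picture is of the moment at which its call begins.
- ctrl.finish_job(): hands the job in; it is judged then, once.
Trained networks look in the newest picture that a camera, given by its name, has taken for a name from the list of things; names that differ only in an ending like _2 or _b are one class to them, and where a whole thing is asked for, a point or a joint stands for the part that bears it (a point fixed in the world has none). Each returns a list of dicts, best first, with "confidence" (0 to 1); they miss things now and then, are a little off and sometimes report something else, mostly with a low value. They report only what shows in the picture. A call takes as long as a camera call. They do not tell look-alikes from the thing itself.
- ctrl.spot_in(thing, camera): "point" ([x, y, z] in m, in the coordinates of the camera as it stood for that picture, good to about 4 mm: the middle of the surface that is visible of it).
The state is a dict: "clock": time; "joints": joint angles; "dq": joint speeds; "tau": joint torques, N m; "position": TCP position; "tool_rot": TCP orientation; "contact_force": force on the tool from outside, world axes, zero at the start; "moment": the same for the moment, N m; "width": finger opening in m; "grasp_force": force on a finger pad.
Only numpy, scipy, OpenCV 4.12 (cv2) and the standard library are available. Lean on these libraries where they do the work, as an engineer would, in place of code of your own. Each camera call takes 0.05 s, during which the arm holds its last target. There are 200 camera calls.

## Working session

There is one attempt and no reset: what is moved stays moved. The work goes in short steps, Python scripts to look and compute and a tool call to move; the robot and the scene stay as the last step left them, time stands still between calls to the robot, and variables do not carry over. Pictures are saved under pics/ and viewed, at most 10 in all, crops included, and the job is handed in when it is done.

Besides the shell and the picture viewer there is one more tool, called after "Request:" as name(argument=value, ...) on one line, values as JSON. drive_tool: Moves the arm, as the interface text tells. Its arguments: {"type":"object","properties":{"increments":{"type":"array","items":{"type":"array","items":{"type":"array","items":{"type":"number"}}}},"fingers":{"type":"number"},"force":{"type":"number"}},"required":["increments"]}

```bash
ls; mkdir -p pics
cat > h.py <<'E'
from rig import ctrl
import numpy as np, cv2
def shot(n):
    d=ctrl.get_image(n); d['R']=cv2.Rodrigues(np.array(d['rvec'],float))[0]; d['t']=np.array(d['tvec'],float).ravel(); return d
def toworld(d,p): return d['R'].T@(np.array(p,float)-d['t'])
def pix(d,P):
    q=d['intrinsics']@(d['R']@np.array(P,float)+d['t']); return q[:2]/q[2]
def cloud(d):
    K=d['intrinsics'];z=d['range_z'];v,u=np.mgrid[:z.shape[0],:z.shape[1]]
    c=np.stack([(u-K[0,2])/K[0,0]*z,(v-K[1,2])/K[1,1]*z,z],-1)
    w=(c-d['t'])@d['R']; w[z<=0]=np.nan; return w
def save(d,n): cv2.imwrite(n,cv2.cvtColor(d['frame'],cv2.COLOR_RGB2BGR))
E
python3 - <<'E'
from h import *
for cam in ['top','scene']:
    d=shot(cam); save(d,f'pics/{cam}0.png')
    for n in ['key','key_grip','stand_hole','hub','turntable','brush','wire_roll','pebble','scissors','bowl','mug','spray_can']:
        try:
            for r in ctrl.spot_in(n,cam)[:3]:
                w=toworld(d,r['point']); print(cam,n,round(r['confidence'],2),w.round(3),pix(d,w).round())
        except Exception as e: print(n,e)
s=ctrl.read_state(); print(s)
E
```

```text
pics
top key 0.93 [0.542 0.182 0.071] [181. 216.]
top key_grip 0.67 [0.541 0.181 0.073] [182. 217.]
top key_grip 0.63 [ 0.479 -0.234  0.033] [341. 240.]
top stand_hole 0.86 [0.533 0.175 0.047] [186. 220.]
top stand_hole 0.57 [0.688 0.234 0.04 ] [165. 163.]
top hub 0.84 [ 0.475 -0.231  0.034] [340. 242.]
top turntable 0.57 [ 0.471 -0.232  0.037] [341. 243.]
top brush 0.92 [0.534 0.007 0.017] [250. 220.]
top brush 0.25 [0.539 0.18  0.072] [182. 218.]
top wire_roll 0.46 [ 0.45  -0.145  0.046] [309. 252.]
top scissors 0.68 [ 0.817 -0.154  0.011] [307. 119.]
top scissors 0.21 [0.792 0.087 0.02 ] [221. 127.]
top bowl 0.72 [0.793 0.086 0.017] [221. 127.]
top mug 0.89 [0.648 0.426 0.047] [ 92. 177.]
top spray_can 0.96 [ 0.645 -0.404  0.115] [415. 173.]
scene key 0.76 [0.546 0.194 0.053] [339. 189.]
scene key_grip 0.78 [0.553 0.189 0.055] [337. 190.]
scene stand_hole 0.98 [0.568 0.191 0.039] [335. 198.]
scene stand_hole 0.96 [0.698 0.236 0.048] [345. 237.]
scene hub 0.8 [ 0.493 -0.225  0.033] [202. 150.]
scene hub 0.65 [ 0.486 -0.23   0.045] [201. 145.]
scene turntable 0.66 [ 0.492 -0.224  0.
[... 430 characters left out ...]
 162.]
{'clock': 1.3, 'joints': array([ 1.06181021e+00,  3.26189474e-01, -1.92537677e-01,  1.05202122e+00,
        4.90489929e-05,  1.43660262e+00]), 'dq': array([-8.37276995e-05,  1.27349893e-03, -1.54177675e-03,  4.52286766e-04,
       -7.94391870e-04, -6.01318734e-04]), 'tau': array([ 3.90446212e-05, -4.43336749e+01,  2.62754649e+01,  1.42631245e-03,
       -1.66763516e-04, -2.74137278e-06]), 'position': array([0.20133841, 0.51187059, 0.25031028]), 'tool_rot': array([ 3.14153857e+00, -4.21917377e-05,  2.76680024e+00]), 'contact_force': array([-0.07378936,  0.10380362,  0.8864101 ]), 'moment': array([-0.04561173, -0.02774657, -0.01585173]), 'grasp_force': 0.0, 'width': 0.08588385838610565}
```

View top.

View pics/top0.png

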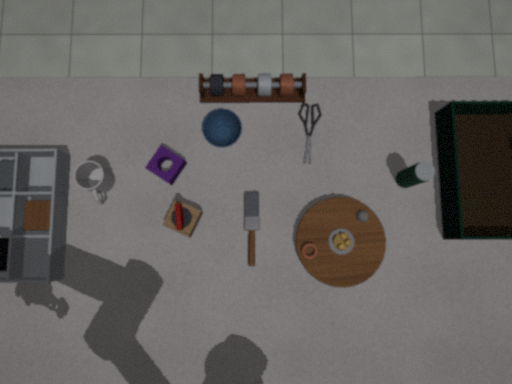

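Run:
```python
from h import *
d=shot('top');w=cloud(d);np.savez('top.npz',w=w,f=d['frame'])
a=d['frame'][130:260,140:240]; b=d['frame'][190:290,290:390]
A=cv2.resize(a,None,fx=4,fy=4,interpolation=cv2.INTER_CUBIC);B=cv2.resize(b,(400,400),interpolation=cv2.INTER_CUBIC)
B=cv2.copyMakeBorder(B,0,120,0,0,cv2.BORDER_CONSTANT)
cv2.imwrite('pics/crop1.png',cv2.cvtColor(np.hstack([A,B]),cv2.COLOR_RGB2BGR))
hsv=cv2.cvtColor(d['frame'],cv2.COLOR_RGB2HSV).astype(int)
z=w[...,2]
# key handle
reg=np.zeros(z.shape,bool);reg[180:250,150:215]=1
m=reg&(z>0.06); P=w[m]; print('key z',np.percentile(P[:,2],[5,25,50,75,95,99]),m.sum())
t=P[P[:,2]>0.088]; print(len(t),t.mean(0),t.min(0),t.max(0))
if len(t)>5:
    r=cv2.minAreaRect((t[:,:2]*1000).astype(np.float32)); print('handle rect',r)
s=w[reg&(z>0.04)&(z<0.053)]; print('block',cv2.minAreaRect((s[:,:2]*1000).astype(np.float32)),len(s))
reg[:]=0;reg[200:285,300:385]=1
T=w[reg&(abs(z-0.034)<0.006)]; print('table',T.min(0),T.max(0))
c,rr=cv2.minEnclosingCircle((T[:,:2]*1000).astype(np.float32)); print(c,rr)
n=w[reg&(z>0.044)]; n=n[np.hypot(*(n[:,:2]-np.array(c)/1000).T)<.04]; print('nut',len(n),n.mean(0),cv2.minEnclosingCircle((n[:,:2]*1000).astype(np.float32)),np.percentile(n[:,2],[5,50,95]))
```

```text
key z [0.07226478 0.0920059  0.09676295 0.09810744 0.1000529  0.10113753] 202
162 [0.54031823 0.18712634 0.09697038] [0.50921874 0.17837144 0.08833502] [0.57147732 0.19649266 0.10235243]
handle rect ((540.2633056640625, 187.74278259277344), (63.1689453125, 14.899258613586426), 4.149343967437744)
block ((568.446044921875, 201.69671630859375), (125.15235900878906, 115.75725555419922), 64.88497924804688) 574
table [ 0.3654009  -0.34846981  0.02803582] [ 0.58660184 -0.12350297  0.03991457]
(476.1147155761719, -231.37005615234375) 119.68896484375
nut 133 [ 0.47681043 -0.23130382  0.0484376 ] ((477.64117431640625, -232.37501525878906), 23.792007446289062) [0.0452829  0.04857328 0.05138227]
```

View pics/crop1.png

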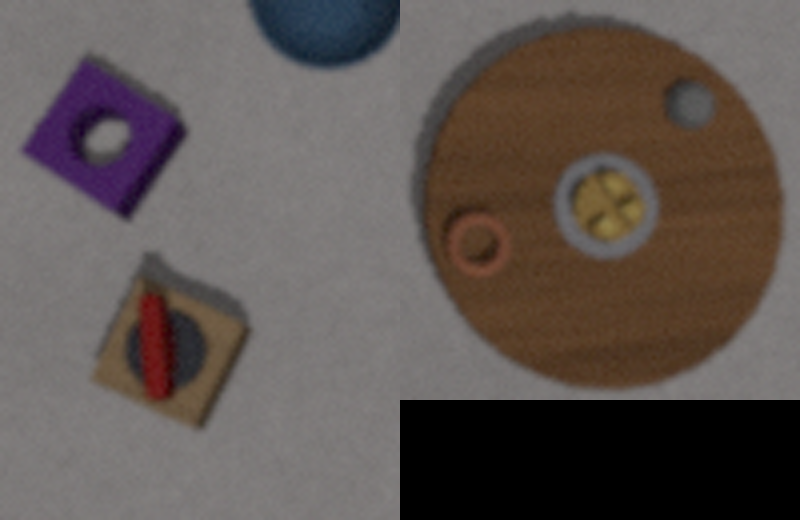

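The things that could be taken for the key are the red handle at (181,217), the brass nut at (341,240), reported as key_grip but low and yellow, and the purple look-alike stand at (166,164), which is empty. The crop confirms the red-handled key in the wooden stand at (181,217). I choose that, at about (0.540, 0.187) with the handle top near 0.099.

```bash
cat >> h.py <<'E'
def plan(x,y,z,yaw_deg):
    s=ctrl.read_state();p=s['position'];rr=s['tool_rot'];psi=rr[2]
    turn=-((yaw_deg-np.degrees(psi)+180)%360-180)
    f=np.radians(yaw_deg);dx,dy=x-p[0],y-p[1]
    print('t',round(s['clock'],2),'p',(p*1000).round(1),'rpy',np.degrees(rr).round(2),'F',s['contact_force'].round(1),'M',s['moment'].round(2),'w',round(s['width']*1000,1),'q6',round(s['joints'][5],2))
    print('turn first',turn.round(2),'then tool xyz mm',(1000*np.array([dx*np.cos(f)+dy*np.sin(f),dx*np.sin(f)-dy*np.cos(f),p[2]-z])).round(1))
E
python3 -c "
from h import *
plan(.54,.187,.23,184)"
```

```text
t 1.35 p [201.4 511.8 250.3] rpy [-180.      0.    158.52] F [-0.3  0.   0.5] M [-0.07  0.01  0.01] w 85.6 q6 1.44
turn first -25.48 then tool xyz mm [-315.2 -347.7   20.3]
```

Request:
drive_tool(increments=[[[0,0,0,-6.3],[0,0,0,-6.3],[0,0,0,-6.3],[0,0,0,-6.3],[0,0,0,-0.3]]], fingers=85)

```text
clock: 1.77
position: [0.2013, 0.5118, 0.2503]
tool_rot: [-3.142, -0.0, -3.069]
contact_force: [0.4, -0.1, -0.5]
width: 0.0851
grasp_force: 0.0
```

Request:
drive_tool(increments=[[[-22.5,-24.8,0,0],[-22.5,-24.8,0,0],[-22.5,-24.8,0,0],[-22.5,-24.8,0,0],[-22.5,-24.8,0,0]]])

```text
clock: 2.18
position: [0.3231, 0.395, 0.2504]
tool_rot: [3.141, 0.0, -3.074]
contact_force: [0.4, 0.5, 0.0]
width: 0.085
grasp_force: 0.0
```

Request:
drive_tool(increments=[[[-22.5,-24.8,0,0],[-22.5,-24.8,0,0],[-22.5,-24.8,0,0],[-22.5,-24.8,0,0],[-22.5,-24.8,0,0]]])

```text
clock: 2.6
position: [0.4442, 0.279, 0.2504]
tool_rot: [3.141, 0.0, -3.074]
contact_force: [1.3, 1.0, -0.6]
width: 0.0853
grasp_force: 0.0
```

Request:
drive_tool(increments=[[[-22.5,-24.8,0,0],[-22.5,-24.8,0,0],[-22.5,-24.8,0,0],[0,0,0,0],[0,0,0,0]]])

```text
clock: 3.02
position: [0.5168, 0.2095, 0.25]
tool_rot: [3.141, -0.0, -3.077]
contact_force: [-0.6, 0.2, -0.3]
width: 0.085
grasp_force: 0.0
```

```bash
cat > look.py <<'E'
from h import *
import sys
plan(.54,.187,.085,184.2)
d=shot('wrist');save(d,'pics/wrist_key.png');w=cloud(d);z=w[...,2];np.savez('wk.npz',w=w,f=d['frame'])
print('cam',(-d['R'].T@d['t']).round(3))
near=np.hypot(w[...,0]-.54,w[...,1]-.187)<.06
t=w[near&(z>.09)&(z<.11)];print('handle',len(t),t.mean(0).round(4),np.median(t[:,2]),cv2.minAreaRect((t[:,:2]*1000).astype(np.float32)))
c=w[near&(abs(z-.054)<.003)];print('collar/',len(c),c.mean(0).round(4),cv2.minEnclosingCircle((c[:,:2]*1000).astype(np.float32)))
b=w[near&(abs(z-.047)<.003)];print('block',len(b),cv2.minAreaRect((b[:,:2]*1000).astype(np.float32)))
E
python3 look.py
```

```text
t 3.02 p [516.8 209.5 250. ] rpy [ 1.7999e+02 -2.0000e-02 -1.7628e+02] F [-0.6  0.2 -0.3] M [ 0.04 -0.01  0.08] w 85.0 q6 0.19
turn first -0.48 then tool xyz mm [-21.5 -24.1 165. ]
cam [0.447 0.206 0.373]
handle 840 [0.5396 0.1893 0.0975] 0.09770122751287688 ((541.315185546875, 189.1165008544922), (65.23932647705078, 14.147933006286621), 5.5402116775512695)
collar/ 901 [0.5409 0.1912 0.053 ] ((541.5584716796875, 189.1370086669922), 26.740514755249023)
block 2172 ((541.277587890625, 189.37191772460938), (76.05118560791016, 76.72767639160156), 64.79097747802734)
```

View pics/wrist_key.png

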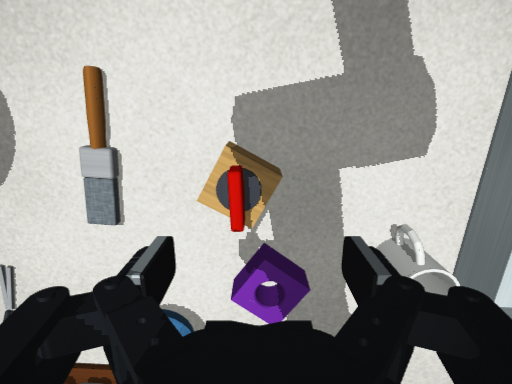

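The picture shows the red handle at (236,199) over its collar in the wooden block. The purple look-alike is at (270,283) and the brush at (98,150). The depths agree: the handle top is at 98 mm, the bar measures 65x14 and the block 76x76, and the centres coincide.

```bash
python3 -c "
from h import *
plan(.5413,.1892,.083,185.4)"
```

```text
t 3.07 p [515.7 210.4 250. ] rpy [ 1.7998e+02 -5.0000e-02 -1.7615e+02] F [ 0.7 -0.9  0.1] M [0.05 0.01 0.02] w 85.3 q6 0.19
turn first -1.55 then tool xyz mm [-23.5 -23.5 167. ]
```

Request:
drive_tool(increments=[[[0,0,0,-1.5],[-12,-12,20,0],[-11.5,-11.5,20,0],[0,0,30,0],[0,0,0,0]]])

```text
clock: 3.48
position: [0.5376, 0.1897, 0.1754]
tool_rot: [-3.141, -0.009, -3.045]
contact_force: [-1.5, -0.3, -0.7]
width: 0.0849
grasp_force: 0.0
```

Request:
drive_tool(increments=[[[0,0,30,0],[0,0,30,0],[0,0,25,0],[0,0,12,0],[0,0,0,0]]])

```text
clock: 3.9
position: [0.5384, 0.1904, 0.0814]
tool_rot: [-3.141, -0.006, -3.044]
contact_force: [0.2, 0.6, -0.3]
width: 0.0851
grasp_force: 0.0
```

```bash
python3 -c "
from h import *
plan(.5413,.1892,.083,185.5)"
```

```text
t 3.9 p [538.4 190.4  81.4] rpy [-179.98   -0.32 -174.4 ] F [ 0.2  0.6 -0.3] M [-0.    0.08  0.01] w 85.1 q6 0.11
turn first 0.1 then tool xyz mm [-2.8 -1.5 -1.6]
```

Request:
drive_tool(increments=[[[-2.6,-1.3,-1.3,0],[0,0,0,0],[0,0,0,0]]])

```text
clock: 4.15
position: [0.5456, 0.1893, 0.0867]
tool_rot: [3.141, 0.003, -3.045]
contact_force: [-0.1, -0.4, -0.1]
width: 0.0851
grasp_force: 0.0
```

Request:
drive_tool(increments=[[[0,0,0,0],[0,0,0,0],[0,0,0,0],[0,0,0,0],[0,0,0,0]]], fingers=0, force=100)

```text
clock: 4.57
position: [0.5441, 0.1885, 0.0847]
tool_rot: [-3.142, 0.0, -3.045]
contact_force: [0.1, -0.4, -0.4]
width: 0.0251
grasp_force: 0.0
```

Request:
drive_tool(increments=[[[0,0,0,0],[0,0,0,0],[0,0,0,0]]])

```text
clock: 4.82
position: [0.5443, 0.1886, 0.0848]
tool_rot: [3.142, 0.0, -3.045]
contact_force: [0.8, -0.2, 2.3]
width: 0.0125
grasp_force: 97.9
```

```bash
python3 -c "
from h import *
plan(.5413,.1892,.083,185.5)"
```

```text
t 4.82 p [544.3 188.6  84.8] rpy [ 1.8000e+02  2.0000e-02 -1.7448e+02] F [ 0.8 -0.2  2.3] M [ 0.07  0.12 -0.03] w 12.5 q6 0.11
turn first 0.02 then tool xyz mm [2.9 0.9 1.8]
```

Request:
drive_tool(increments=[[[0,0,-10,0],[0,0,-25,0],[0,0,-30,0],[0,0,-25,0],[0,0,-10,0]]])

```text
clock: 5.23
position: [0.5457, 0.189, 0.1884]
tool_rot: [3.141, 0.005, -3.045]
contact_force: [0.3, 0.5, -1.1]
width: 0.0125
grasp_force: 97.4
```

Request:
drive_tool(increments=[[[2.8,-30,0,0],[2.8,-34,0,0],[2.8,-34,0,0],[2.8,-34,0,0],[2.8,-34,0,0]]])

```text
clock: 5.65
position: [0.5453, 0.0207, 0.184]
tool_rot: [3.141, -0.001, -3.045]
contact_force: [0.8, 0.8, -2.7]
width: 0.0128
grasp_force: 97.7
```

Request:
drive_tool(increments=[[[2.8,-34,0,0],[2.8,-34,0,0],[2.8,-34,0,0],[2.8,-34,0,0],[2.8,-34,0,0]]])

```text
clock: 6.07
position: [0.5478, -0.15, 0.1839]
tool_rot: [3.141, -0.001, -3.045]
contact_force: [1.2, 0.1, -2.2]
width: 0.0125
grasp_force: 97.7
```

Request:
drive_tool(increments=[[[2.8,-34,0,0],[2.8,-34,0,0],[0,-13,0,0],[0,0,0,0],[0,0,0,0]]])

```text
clock: 6.48
position: [0.5502, -0.2297, 0.1837]
tool_rot: [3.14, -0.001, -3.047]
contact_force: [-0.1, 0.0, -1.7]
width: 0.0127
grasp_force: 97.8
```

Request:
drive_tool(increments=[[[0,0,0,0],[0,0,0,0],[0,0,0,0]]])

```text
clock: 6.73
position: [0.5508, -0.2282, 0.1845]
tool_rot: [3.141, -0.0, -3.043]
contact_force: [0.4, -0.5, -1.3]
width: 0.0125
grasp_force: 97.8
```

```bash
cat > nut.py <<'E'
from h import *
import sys
plan(.476,-.231,.185,185.5)
d=shot('wrist');save(d,sys.argv[1]);w=cloud(d);z=w[...,2];np.savez('wn.npz',w=w,f=d['frame'],K=d['intrinsics'],R=d['R'],t=d['t'])
print('cam',(-d['R'].T@d['t']).round(3))
near=np.hypot(w[...,0]-.476,w[...,1]+.231)<.04
n=w[near&(abs(z-.050)<.004)];print('nut',len(n),np.median(n[:,2]),cv2.minEnclosingCircle((n[:,:2]*1000).astype(np.float32)))
print('nut px',pix(d,[.476,-.231,.05]))
E
python3 nut.py pics/nut1.png
```

```text
t 6.73 p [ 550.8 -228.2  184.5] rpy [ 1.7997e+02 -2.0000e-02 -1.7436e+02] F [ 0.4 -0.5 -1.3] M [ 0.02 -0.03  0.03] w 12.5 q6 -0.62
turn first 0.14 then tool xyz mm [74.8  4.4 -0.5]
cam [ 0.481 -0.234  0.307]
nut 1100 0.04881660119687148 ((477.6275634765625, -231.16360473632812), 23.80480194091797)
nut px [261.94808464 101.2801322 ]
```

View pics/nut1.png

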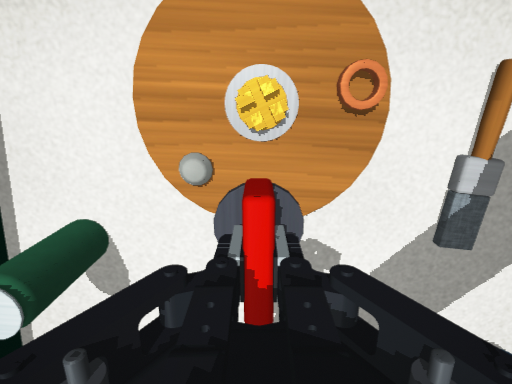

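The picture shows the brass nut at (262,101) with its crossed slots, the pebble at (196,168), the wire roll at (362,85), and the held key at (258,250) with its collar below it.

```bash
cat > fit.py <<'E'
from h import *
from scipy.optimize import differential_evolution as DE
Z=np.load('wn.npz');w=Z['w'];f=Z['f'].astype(int);z=w[...,2]
P=w[(np.hypot(w[...,0]-.4776,w[...,1]+.2312)<.026)&(z>.03)]*1000
cols=f[(np.hypot(w[...,0]-.4776,w[...,1]+.2312)<.026)&(z>.03)]
print(len(P),np.percentile(P[:,2],[2,10,25,50,75,90]))
def model(p):
    a=np.radians(p[2]);d=P[:,:2]-p[:2];u=d[:,0]*np.cos(a)+d[:,1]*np.sin(a);v=-d[:,0]*np.sin(a)+d[:,1]*np.cos(a)
    s=np.clip(4.5-np.minimum(abs(u),abs(v))+.5,0,1); r=np.hypot(u,v)
    return np.where(r<23,49-10*s,34),r
def cost(p):
    m,r=model(p);k=(r<22)
    return np.minimum(abs(P[k,2]-m[k]),5).mean()
b=[(473,482),(-236,-226),(-45,45)]
for s in range(2):
    r=DE(cost,b,seed=s);print(r.x.round(2),r.fun)
for a in range(-45,45,10): print(a,round(cost([r.x[0],r.x[1],a]),2),end=' ')
print()
# held key
red=(f[...,0]>120)&(f[...,1]<60)&(f[...,2]<60)
h=w[red];top=np.nanpercentile(h[:,2],90);t=h[h[:,2]>top-.006]*1000
print('handle top',top,len(t),cv2.minAreaRect(t[:,:2].astype(np.float32)))
reg=np.zeros(z.shape,bool);reg[175:260,205:310]=1
c=w[reg&~red];zz=c[:,2];print('z hist',np.histogram(zz[(zz>.08)&(zz<.23)],bins=15))
k=c[(zz>.143)&(zz<.163)]*1000
if len(k)>20:print('collar',len(k),np.median(k[:,2]),cv2.minEnclosingCircle(k[:,:2].astype(np.float32)),k.min(0),k.max(0))
E
python3 fit.py
```

```text
2620 [34.05048044 35.07088816 38.2988257  39.46220643 48.63797696 49.2876001 ]
[ 477.7  -231.12   30.95] 0.8340987537431253
[ 477.83 -231.03   30.75] 0.834598019415243
-45 1.91 -35 2.79 -25 3.39 -15 3.55 -5 3.43 5 2.93 15 2.08 25 1.23 35 1.06 
handle top 0.19834133606620147 3636 ((546.6654663085938, -227.77159118652344), (63.513465881347656, 13.386330604553223), 5.249011993408203)
z hist (array([ 124, 2040,    0,    0,    8,   81,  148,  173,  189,  207,  244,
        278,  160,  142,   68]), array([0.14741751, 0.15151639, 0.15561526, 0.15971413, 0.16381301,
       0.16791188, 0.17201075, 0.17610962, 0.1802085 , 0.18430737,
       0.18840624, 0.19250512, 0.19660399, 0.20070286, 0.20480174,
       0.20890061]))
collar 2164 152.71539170504286 ((547.9471435546875, -227.04022216796875), 26.845060348510742) [ 521.80119427 -253.45144942  147.41751401] [ 560.68477647 -200.2796911   154.60869727]
```

Request:
drive_tool(increments=[[[0,0,0,-6.4],[0,0,0,-6.4],[0,0,0,-6.4],[0,0,0,-6.2],[0,0,0,0]]])

```text
clock: 7.2
position: [0.551, -0.2289, 0.1847]
tool_rot: [-3.142, 0.0, -2.599]
contact_force: [-0.3, 0.0, -1.9]
width: 0.0129
grasp_force: 97.9
```

Request:
drive_tool(increments=[[[15,8.5,0,0],[18,10,0,0],[18,10,0,0],[10.6,5.6,0,0],[0,0,0,0]]])

```text
clock: 7.62
position: [0.4781, -0.2312, 0.1846]
tool_rot: [3.14, -0.001, -2.605]
contact_force: [0.6, 0.9, -1.8]
width: 0.0128
grasp_force: 97.9
```

Request:
drive_tool(increments=[[[0,0,10,0],[0,0,12,0],[0,0,12,0],[0,0,8,0],[0,0,3,0]]])

```text
clock: 8.03
position: [0.4804, -0.2314, 0.1378]
tool_rot: [3.14, -0.001, -2.602]
contact_force: [-0.5, 0.2, -1.2]
width: 0.0128
grasp_force: 97.9
```

Request:
drive_tool(increments=[[[0,0,0,0],[0,0,0,0],[0,0,0,0],[0,0,0,0],[0,0,0,0]]])

```text
clock: 8.45
position: [0.4809, -0.2324, 0.1402]
tool_rot: [-3.141, 0.001, -2.602]
contact_force: [-0.5, -0.9, -2.3]
width: 0.0126
grasp_force: 97.9
```

Run:
```python
from h import *
plan(.4804,-.2307,.13,211)
d=shot('scene');save(d,'pics/s1.png')
p=pix(d,[.4777,-.2311,.07]).astype(int);print(p)
a=d['frame'][max(p[1]-60,0):p[1]+60,p[0]-80:p[0]+80]
cv2.imwrite('pics/s1c.png',cv2.cvtColor(cv2.resize(a,None,fx=5,fy=5,interpolation=cv2.INTER_CUBIC),cv2.COLOR_RGB2BGR))
```

```text
t 8.45 p [ 480.9 -232.4  140.2] rpy [-1.7994e+02  3.0000e-02 -1.4908e+02] F [-0.5 -0.9 -2.3] M [0.06 0.03 0.02] w 12.6 q6 -1.13
turn first -0.08 then tool xyz mm [-0.4  1.7 10.2]
[201 137]
```

View pics/s1c.png

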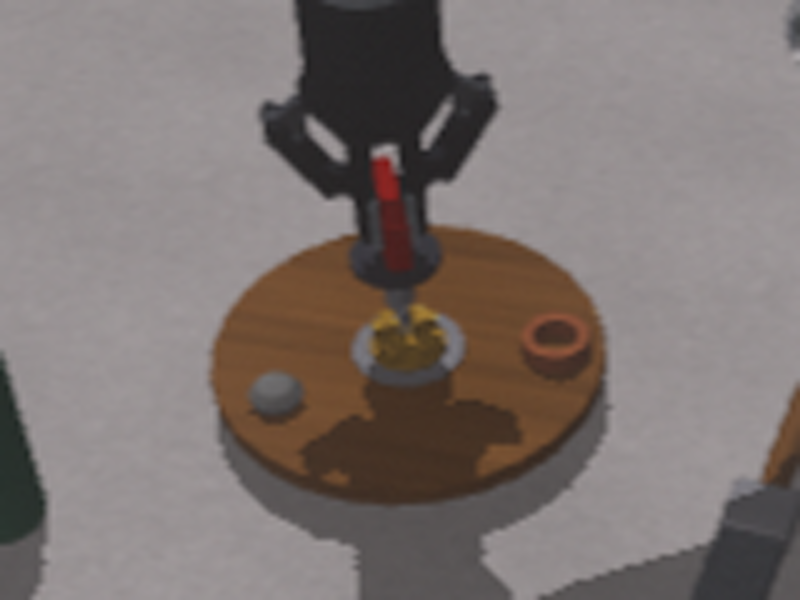

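The crop shows the blade's tip just above the nut's middle at about (405,315). I will now feel downwards gently.

Request:
drive_tool(increments=[[[0,0,4,0],[0,0,4,0],[0,0,0,0],[0,0,0,0],[0,0,0,0]]])

```text
clock: 8.92
position: [0.4803, -0.2321, 0.1314]
tool_rot: [3.141, -0.0, -2.602]
contact_force: [-0.4, -0.7, -1.7]
width: 0.0129
grasp_force: 97.9
```

Request:
drive_tool(increments=[[[0,0,1,0],[0,0,1,0],[0,0,0,0]]])

```text
clock: 9.17
position: [0.4804, -0.2321, 0.1294]
tool_rot: [3.141, -0.0, -2.602]
contact_force: [-0.1, 0.1, -1.4]
width: 0.0127
grasp_force: 97.9
```

Request:
drive_tool(increments=[[[0,0,1,0],[0,0,0,0],[0,0,0,0]]])

```text
clock: 9.42
position: [0.4804, -0.2321, 0.1285]
tool_rot: [3.141, -0.0, -2.602]
contact_force: [-0.1, -0.1, -1.9]
width: 0.0126
grasp_force: 97.9
```

Request:
drive_tool(increments=[[[0,0,1,0],[0,0,0,0],[0,0,0,0]]])

```text
clock: 9.67
position: [0.4804, -0.2321, 0.1275]
tool_rot: [3.141, 0.0, -2.602]
contact_force: [0.6, 0.5, -1.6]
width: 0.0127
grasp_force: 97.9
```

Request:
drive_tool(increments=[[[0,0,0.7,0],[0,0,0,0],[0,0,0,0]]])

```text
clock: 9.92
position: [0.4804, -0.2321, 0.1268]
tool_rot: [3.142, -0.0, -2.602]
contact_force: [-0.8, 0.2, -1.8]
width: 0.0126
grasp_force: 97.9
```

Request:
drive_tool(increments=[[[0,0,1,0],[0,0,0,0],[0,0,0,0]]])

```text
clock: 10.17
position: [0.4804, -0.2321, 0.1258]
tool_rot: [3.142, -0.0, -2.602]
contact_force: [0.1, -0.1, -1.9]
width: 0.0127
grasp_force: 97.9
```

Request:
drive_tool(increments=[[[0,0,1,0],[0,0,0,0],[0,0,0,0]]])

```text
clock: 10.42
position: [0.4804, -0.2321, 0.1248]
tool_rot: [3.142, -0.0, -2.602]
contact_force: [0.0, -0.0, -2.0]
width: 0.0129
grasp_force: 97.9
```

Request:
drive_tool(increments=[[[0,0,1,0],[0,0,1,0],[0,0,0,0],[0,0,0,0]]])

```text
clock: 10.75
position: [0.4804, -0.2321, 0.1228]
tool_rot: [3.141, -0.0, -2.602]
contact_force: [-0.4, -0.4, -1.6]
width: 0.0127
grasp_force: 97.9
```

Request:
drive_tool(increments=[[[0,0,1,0],[0,0,1,0],[0,0,0,0],[0,0,0,0]]])

```text
clock: 11.08
position: [0.4804, -0.2321, 0.1208]
tool_rot: [3.141, -0.0, -2.602]
contact_force: [0.6, 0.3, -1.9]
width: 0.0127
grasp_force: 97.9
```

Request:
drive_tool(increments=[[[0,0,0.6,0],[0,0,0,0],[0,0,0,0]]])

```text
clock: 11.33
position: [0.4805, -0.2321, 0.1203]
tool_rot: [3.142, -0.0, -2.602]
contact_force: [-0.3, 0.5, -1.7]
width: 0.0125
grasp_force: 97.9
```

Request:
drive_tool(increments=[[[0,0,0.5,0],[0,0,0,0],[0,0,0,0]]])

```text
clock: 11.58
position: [0.4804, -0.2321, 0.1198]
tool_rot: [-3.142, -0.0, -2.602]
contact_force: [0.8, -0.3, -1.5]
width: 0.0126
grasp_force: 97.9
```

Request:
drive_tool(increments=[[[0,0,0.4,0],[0,0,0,0],[0,0,0,0]]])

```text
clock: 11.83
position: [0.4804, -0.2321, 0.1194]
tool_rot: [3.142, -0.0, -2.602]
contact_force: [0.0, 0.7, -1.1]
width: 0.0127
grasp_force: 97.9
```

Request:
drive_tool(increments=[[[0,0,0.4,0],[0,0,0,0],[0,0,0,0]]])

```text
clock: 12.08
position: [0.4804, -0.2321, 0.119]
tool_rot: [3.142, -0.0, -2.602]
contact_force: [-1.1, -0.3, -1.5]
width: 0.0128
grasp_force: 97.9
```

The blade dropped about 8 mm into the slots with no contact force, so it is seated. I will now turn clockwise (positive tool turn) about the key's axis, following the nut's rise.

Request:
drive_tool(increments=[[[0.03,-0.15,-0.07,3],[0.03,-0.15,-0.07,3],[0.03,-0.15,-0.07,3],[0,0,0,0],[0,0,0,0]]])

```text
clock: 12.5
position: [0.4803, -0.2318, 0.119]
tool_rot: [3.14, 0.0, -2.757]
contact_force: [-0.0, 2.5, -1.3]
width: 0.013
grasp_force: 98.0
```

```bash
python3 -c "
from h import *
plan(.4804,-.2321,.119,202)"
```

```text
t 12.5 p [ 480.3 -231.8  119. ] rpy [ 1.7990e+02  2.0000e-02 -1.5798e+02] F [-0.   2.5 -1.3] M [0.74 0.09 0.12] w 13.0 q6 -0.97
turn first 0.02 then tool xyz mm [ 0.1 -0.3  0. ]
```

Request:
drive_tool(increments=[[[0.03,-0.15,-0.07,3],[0.03,-0.15,-0.07,3],[0.03,-0.15,-0.07,3],[0,0,0,0],[0,0,0,0]]])

```text
clock: 12.92
position: [0.4804, -0.2323, 0.1192]
tool_rot: [3.14, 0.0, -2.914]
contact_force: [0.2, 3.0, -1.6]
width: 0.0127
grasp_force: 97.9
```

```bash
python3 -c "
from h import *
plan(.4804,-.2321,.119,193)"
```

```text
t 12.92 p [ 480.4 -232.3  119.2] rpy [ 179.92    0.   -166.95] F [ 0.2  3.  -1.6] M [0.92 0.03 0.11] w 12.7 q6 -0.82
turn first 0.05 then tool xyz mm [-0.   0.2  0.2]
```

Request:
drive_tool(increments=[[[0.05,-0.24,-0.11,5],[0.05,-0.24,-0.11,5],[0.05,-0.24,-0.11,5],[0.05,-0.24,-0.11,5],[0,0,0,0]]])

```text
clock: 13.33
position: [0.4805, -0.2335, 0.1197]
tool_rot: [3.141, -0.0, 3.018]
contact_force: [0.5, 2.5, -2.3]
width: 0.0127
grasp_force: 97.9
```

```bash
python3 -c "
from h import *
plan(.4804,-.2321,.119,173)"
```

```text
t 13.33 p [ 480.5 -233.5  119.7] rpy [ 1.7994e+02 -1.0000e-02  1.7294e+02] F [ 0.5  2.5 -2.3] M [ 0.84 -0.05  0.08] w 12.7 q6 -0.47
turn first -0.06 then tool xyz mm [0.2 1.4 0.7]
```

Request:
drive_tool(increments=[[[0.05,-0.24,-0.11,5],[0.05,-0.24,-0.11,5],[0.05,-0.24,-0.11,5],[0.05,-0.24,-0.11,5],[0,0,0,0]]])

```text
clock: 13.75
position: [0.4801, -0.2347, 0.1201]
tool_rot: [3.141, -0.0, 2.671]
contact_force: [1.2, 2.2, -2.7]
width: 0.0126
grasp_force: 97.8
```

Request:
drive_tool(increments=[[[0.05,-0.24,-0.11,5],[0.05,-0.24,-0.11,5],[0.05,-0.24,-0.11,5],[0.05,-0.24,-0.11,5],[0,0,0,0]]])

```text
clock: 14.17
position: [0.4794, -0.2356, 0.1206]
tool_rot: [-3.142, 0.0, 2.323]
contact_force: [0.1, 3.3, -2.9]
width: 0.0127
grasp_force: 97.7
```

Run:
```python
from h import *
plan(.4804,-.2321,.119,133)
d=shot('scene')
p=pix(d,[.4777,-.2311,.07]).astype(int)
a=d['frame'][max(p[1]-45,0):p[1]+45,p[0]-60:p[0]+60]
cv2.imwrite('pics/s2c.png',cv2.cvtColor(cv2.resize(a,None,fx=6,fy=6,interpolation=cv2.INTER_CUBIC),cv2.COLOR_RGB2BGR))
```

```text
t 14.17 p [ 479.4 -235.6  120.6] rpy [-180.      0.    133.08] F [ 0.1  3.3 -2.9] M [ 0.63 -0.1   0.  ] w 12.7 q6 0.22
turn first 0.08 then tool xyz mm [1.9 3.1 1.6]
```

View pics/s2c.png

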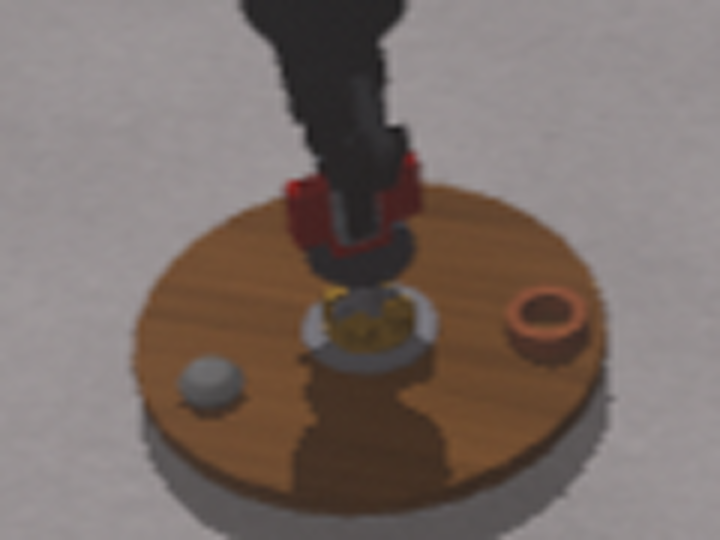

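The blade is down in the nut, with its shank touching the nut's top at about (365,300), and the bar has turned. I will go a little further for margin.

Request:
drive_tool(increments=[[[0.05,-0.24,-0.11,5],[0.05,-0.24,-0.11,5],[0.05,-0.24,-0.11,5],[0.05,-0.24,-0.11,5],[0,0,0,0]]])

```text
clock: 14.63
position: [0.4784, -0.2362, 0.1211]
tool_rot: [-3.141, 0.0, 1.974]
contact_force: [-0.0, 1.3, -2.9]
width: 0.0127
grasp_force: 97.6
```

Request:
drive_tool(increments=[[[0.05,-0.24,-0.11,5],[0.05,-0.24,-0.11,5],[0,0,0,0],[0,0,0,0]]])

```text
clock: 14.97
position: [0.4779, -0.2363, 0.1213]
tool_rot: [-3.141, 0.0, 1.802]
contact_force: [-0.3, 1.1, -3.7]
width: 0.0129
grasp_force: 97.6
```

Request:
drive_tool(increments=[[[0,0,0,-1.5],[0,0,0,-1.5],[0,0,0,0]]])

```text
clock: 15.22
position: [0.4784, -0.2368, 0.1218]
tool_rot: [3.141, 0.002, 1.853]
contact_force: [0.8, 0.9, -2.1]
width: 0.0127
grasp_force: 97.9
```

```bash
python3 -c "
from h import *
plan(.4804,-.2321,.119,105)"
```

```text
t 15.22 p [ 478.4 -236.8  121.8] rpy [1.7999e+02 1.1000e-01 1.0615e+02] F [ 0.8  0.9 -2.1] M [-0.02  0.    0.01] w 12.7 q6 0.69
turn first 1.15 then tool xyz mm [4.  3.1 2.8]
```

Request:
drive_tool(increments=[[[0,0,-6,0],[0,0,-10,0],[0,0,-20,0],[0,0,-20,0],[0,0,-10,0]]])

```text
clock: 15.63
position: [0.4793, -0.2369, 0.1907]
tool_rot: [3.139, 0.003, 1.849]
contact_force: [0.4, -0.6, -1.6]
width: 0.0124
grasp_force: 97.9
```

Request:
drive_tool(increments=[[[-20,0,0,0],[-25,0,0,0],[-25,0,0,0],[0,0,0,0],[0,0,0,0]]])

```text
clock: 16.05
position: [0.4974, -0.3045, 0.1876]
tool_rot: [3.141, 0.001, 1.848]
contact_force: [-0.3, 0.7, -1.8]
width: 0.0133
grasp_force: 98.0
```

Request:
drive_tool(increments=[[[0,0,0,0],[0,0,0,0],[0,0,0,0]]])

```text
clock: 16.3
position: [0.4969, -0.3023, 0.1874]
tool_rot: [-3.141, -0.001, 1.85]
contact_force: [-0.1, -0.4, -2.3]
width: 0.0128
grasp_force: 98.0
```

```bash
python3 nut.py pics/nut2.png; python3 fit.py
```

```text
t 16.3 p [ 496.9 -302.3  187.4] rpy [-1.7998e+02 -3.0000e-02  1.0598e+02] F [-0.1 -0.4 -2.3] M [ 0.01 -0.04 -0.  ] w 12.8 q6 0.62
turn first -79.52 then tool xyz mm [14.  73.   2.4]
cam [ 0.478 -0.234  0.31 ]
nut 1106 0.05112668193929956 ((477.9944763183594, -231.13160705566406), 23.755634307861328)
nut px [256.33503158 104.30023642]
2552 [34.13592527 35.10120009 40.59216418 41.86304628 50.98371679 51.63808884]
[ 478.08 -231.21   19.16] 2.2155338707151473
[ 478.02 -231.12   19.07] 2.21330076887163
-45 3.61 -35 3.93 -25 4.04 -15 3.93 -5 3.52 5 2.95 15 2.39 25 2.49 35 3.06 
handle top 0.2011124232845666 3463 ((496.1346740722656, -296.9908752441406), (13.470560073852539, 63.25996017456055), 15.843260765075684)
z hist (array([ 293, 1875,    0,    0,   21,  132,  193,  229,  249,  272,  305,
        395,  227,  138,   59]), array([0.1506898 , 0.15476842, 0.15884704, 0.16292566, 0.16700429,
       0.17108291, 0.17516153, 0.17924015, 0.18331877, 0.18739739,
       0.19147602, 0.19555464, 0.19963326, 0.20371188, 0.2077905 ,
       0.21186912]))
collar 2168 155.46259405038035 ((496.82330322265625, -297.7591552734375), 26.974655151367188) [ 470.28763917 -313.51692093  150.68979909] [ 523.66754594 -270.87453917  157.98806136]
```

View pics/nut2.png

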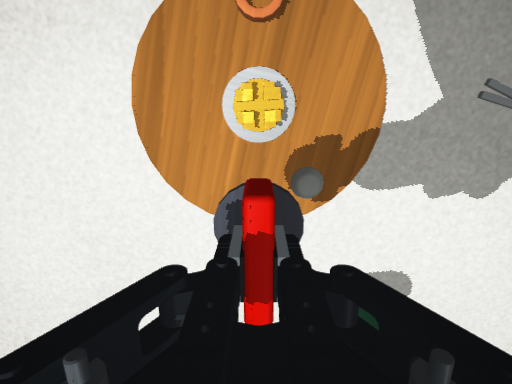

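The slots at (259,104) have turned by about 102 degrees and the nut has risen 2.3 mm, which gives about 1.8 rad. The bystanders have not moved. I will carry the key towards its stand and look once more.

Request:
drive_tool(increments=[[[30,14,0,0],[32.5,14.8,0,0],[32.5,14.8,0,0],[32.5,14.8,0,0],[32.5,14.8,0,0]]])

```text
clock: 16.77
position: [0.5235, -0.1274, 0.1876]
tool_rot: [3.141, 0.0, 1.849]
contact_force: [1.1, -0.4, -1.1]
width: 0.0128
grasp_force: 97.9
```

Request:
drive_tool(increments=[[[32.5,14.8,0,0],[32.5,14.8,0,0],[32.5,14.8,0,0],[32.5,14.8,0,0],[32.5,14.8,0,0]]])

```text
clock: 17.18
position: [0.5499, 0.0494, 0.1877]
tool_rot: [3.141, 0.0, 1.849]
contact_force: [1.4, -0.0, -1.7]
width: 0.0127
grasp_force: 97.9
```

Request:
drive_tool(increments=[[[32.5,14.8,0,0],[32,14.8,0,0],[0,0,0,0],[0,0,0,0],[0,0,0,0]]])

```text
clock: 17.6
position: [0.5606, 0.1175, 0.1873]
tool_rot: [-3.141, 0.001, 1.85]
contact_force: [0.2, -0.5, -2.4]
width: 0.0127
grasp_force: 98.0
```

Request:
drive_tool(increments=[[[0,0,0,0],[0,0,0,0],[0,0,0,0],[0,0,0,0]]])

```text
clock: 17.93
position: [0.5611, 0.1164, 0.1875]
tool_rot: [3.142, -0.0, 1.847]
contact_force: [1.0, 0.7, -1.3]
width: 0.0122
grasp_force: 98.0
```

```bash
cat > stand.py <<'E'
from h import *
plan(.5413,.189,.187,106)
d=shot('wrist');save(d,'pics/stand.png');w=cloud(d);z=w[...,2];f=d['frame'].astype(int)
near=np.hypot(w[...,0]-.5413,w[...,1]-.189)<.065
b=w[near&(abs(z-.047)<.003)]*1000;r=cv2.minAreaRect(b[:,:2].astype(np.float32));print('block',len(b),np.median(b[:,2]),r)
h=w[near&(np.hypot(w[...,0]-.5413,w[...,1]-.189)<.03)&(z<.03)]*1000;print('hole floor',len(h),h.mean(0),h.min(0),h.max(0))
red=(f[...,0]>120)&(f[...,1]<60)&(f[...,2]<60)
reg=np.zeros(z.shape,bool);reg[175:260,205:310]=1
k=w[reg&~red&(abs(z-.1555)<.004)]*1000;c=cv2.minEnclosingCircle(k[:,:2].astype(np.float32));print('collar',len(k),np.median(k[:,2]),c)
p=ctrl.read_state();a=p['tool_rot'][2];D=np.array(r[0])-np.array(c[0])
print('delta world',D,'tool x,y',D@[np.cos(a),np.sin(a)],D@[np.sin(a),-np.cos(a)])
E
python3 stand.py
```

```text
t 17.93 p [561.1 116.4 187.5] rpy [180.    -0.   105.84] F [ 1.   0.7 -1.3] M [ 0.03 -0.    0.  ] w 12.2 q6 1.37
turn first -0.16 then tool xyz mm [75.2  1.   0.5]
block 6068 46.84141470989762 ((541.4132080078125, 189.15538024902344), (76.19583129882812, 76.09695434570312), 64.75647735595703)
hole floor 1452 [541.2461196  189.82351918   2.00195722] [521.54165234 169.21805818  -4.69930634] [561.42899871 209.12935665  29.9987723 ]
collar 2146 155.46497188808422 ((561.02783203125, 121.1302719116211), 26.842029571533203)
delta world [-19.61462402  68.02510834] tool x,y 70.79592362820111 -0.29332154038410485
```

View pics/stand.png

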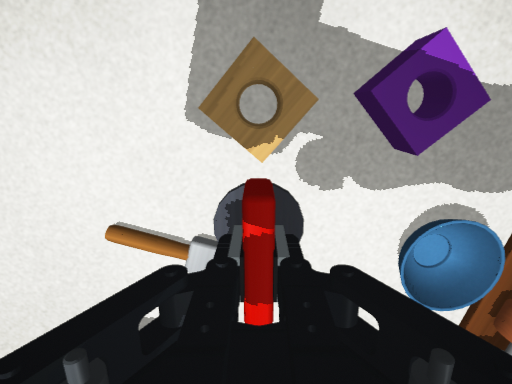

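The picture shows the wooden stand empty at (258,103), the purple look-alike at (422,95) and the bowl at (451,265). The key's collar is at (258,225). The key needs to move about 70.6 mm along tool x.

Request:
drive_tool(increments=[[[20,0,0,0],[25,-0.3,0,0],[20,0,0,0],[5.6,0,0,0],[0,0,0,0]]])

```text
clock: 18.4
position: [0.541, 0.1861, 0.1874]
tool_rot: [-3.142, -0.0, 1.851]
contact_force: [-0.3, -1.3, -1.4]
width: 0.0125
grasp_force: 98.0
```

Request:
drive_tool(increments=[[[0,0,0,0],[0,0,10,0],[0,0,20,0],[0,0,10,0],[0,0,5,0]]])

```text
clock: 18.82
position: [0.5402, 0.1839, 0.14]
tool_rot: [-3.138, -0.0, 1.847]
contact_force: [0.5, 0.1, -2.2]
width: 0.0124
grasp_force: 98.0
```

Request:
drive_tool(increments=[[[0,0,5,0],[0,0,4,0],[0,0,4,0],[0,0,4,0],[0,0,0,0]]])

```text
clock: 19.23
position: [0.5412, 0.1851, 0.1249]
tool_rot: [-3.141, -0.0, 1.849]
contact_force: [0.7, -0.5, -2.2]
width: 0.0126
grasp_force: 98.0
```

Request:
drive_tool(increments=[[[0,0,5,0],[0,0,8,0],[0,0,8,0],[0,0,8,0],[0,0,5,0]]])

```text
clock: 19.65
position: [0.5407, 0.185, 0.0899]
tool_rot: [-3.14, -0.0, 1.849]
contact_force: [0.2, -0.4, -1.7]
width: 0.0127
grasp_force: 98.0
```

Request:
drive_tool(increments=[[[0,0,2,0],[0,0,1,0],[0,0,1,0],[0,0,0,0],[0,0,0,0]]])

```text
clock: 20.07
position: [0.5416, 0.1852, 0.0877]
tool_rot: [3.141, 0.0, 1.849]
contact_force: [-0.5, 0.1, -1.7]
width: 0.0127
grasp_force: 98.0
```

```bash
python3 -c "
from h import *
plan(.5413,.1853,.0852,106)"
```

```text
t 20.07 p [541.6 185.2  87.7] rpy [179.97   0.   105.93] F [-0.5  0.1 -1.7] M [-0.04  0.    0.01] w 12.7 q6 1.49
turn first -0.07 then tool xyz mm [ 0.2 -0.3  2.5]
```

Request:
drive_tool(increments=[[[0,0,1,0],[0,0,0.7,0],[0,0,0,0],[0,0,0,0]]])

```text
clock: 20.4
position: [0.5414, 0.1852, 0.0857]
tool_rot: [-3.142, 0.0, 1.849]
contact_force: [0.2, -0.1, -1.2]
width: 0.0131
grasp_force: 98.0
```

Request:
drive_tool(increments=[[[0,0,0.6,0],[0,0,0,0],[0,0,0,0]]])

```text
clock: 20.65
position: [0.5414, 0.1852, 0.0851]
tool_rot: [-3.142, -0.0, 1.849]
contact_force: [0.8, 0.3, -1.8]
width: 0.0128
grasp_force: 98.0
```

Request:
drive_tool(increments=[[[0,0,0.5,0],[0,0,0,0],[0,0,0,0]]])

```text
clock: 20.9
position: [0.5415, 0.1852, 0.0848]
tool_rot: [3.141, 0.0, 1.849]
contact_force: [0.3, -0.9, 1.9]
width: 0.0126
grasp_force: 98.6
```

The collar rests on the block, so I will open the fingers and rise.

Request:
drive_tool(increments=[[[0,0,0,0],[0,0,0,0],[0,0,0,0],[0,0,0,0],[0,0,0,0]]], fingers=85)

```text
clock: 21.32
position: [0.5415, 0.1852, 0.0846]
tool_rot: [3.141, 0.0, 1.849]
contact_force: [0.5, -0.9, -0.4]
width: 0.0721
grasp_force: 0.0
```

Request:
drive_tool(increments=[[[0,0,0,0],[0,0,0,0],[0,0,0,0],[0,0,-3,0],[0,0,-8,0]]])

```text
clock: 21.73
position: [0.5405, 0.185, 0.095]
tool_rot: [-3.139, -0.0, 1.849]
contact_force: [0.0, 0.4, -0.4]
width: 0.0849
grasp_force: 0.0
```

Request:
drive_tool(increments=[[[0,0,-15,0],[0,0,-30,0],[0,0,-30,0],[0,0,-30,0],[0,0,-20,0]]])

```text
clock: 22.15
position: [0.5424, 0.1854, 0.2245]
tool_rot: [3.138, 0.0, 1.849]
contact_force: [0.2, 0.2, -0.4]
width: 0.0846
grasp_force: 0.0
```

Request:
drive_tool(increments=[[[-30,0,0,0],[-30,0,0,0],[0,0,0,0],[0,0,0,0],[0,0,0,0]]])

```text
clock: 22.57
position: [0.5577, 0.1276, 0.2209]
tool_rot: [3.141, -0.0, 1.848]
contact_force: [-0.7, 0.2, -0.8]
width: 0.085
grasp_force: 0.0
```

```bash
sed -i "s/abs(z-.054)<.003/abs(z-.0535)<.003/; s/wrist_key/wrist_end/" look.py; python3 look.py
```

```text
t 22.57 p [557.7 127.6 220.9] rpy [ 1.7999e+02 -3.0000e-02  1.0590e+02] F [-0.7  0.2 -0.8] M [-0.   -0.03  0.01] w 85.0 q6 1.39
turn first -78.3 then tool xyz mm [ 13.3  60.5 135.9]
cam [0.539 0.196 0.343]
handle 1289 [0.5413 0.1908 0.0975] 0.09753680556967392 ((541.8333129882812, 189.49981689453125), (13.379258155822754, 65.00170135498047), 15.468306541442871)
collar/ 1464 [0.5415 0.19   0.0528] ((541.6554565429688, 189.571044921875), 26.933006286621094)
block 3076 ((541.5993041992188, 189.13612365722656), (76.04647064208984, 76.30239868164062), 64.96235656738281)
```

View pics/wrist_end.png

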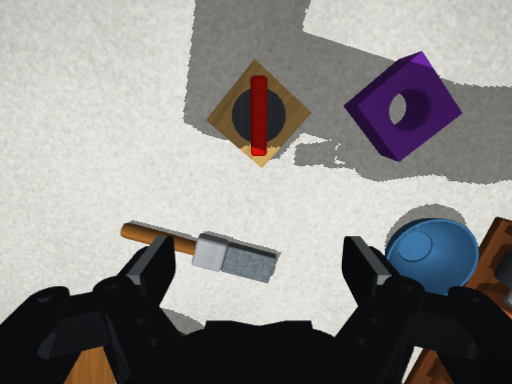

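The key stands upright in its stand at (259,115). Its collar is centred to 0.5 mm and its heights are the same as at the start. The gripper is free, so I will hand in.

```bash
python3 -c "
from rig import ctrl
print(ctrl.finish_job())"
```

```text
the job is handed in; nothing more can be done
None
```

I unscrewed the nut by about 1.8 rad with the key, put the key back upright and released in its wooden stand, centred to about 0.5 mm, and handed the job in at about 23 s; the hand-in returned no verdict.

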